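# Clip the monitoring module onto the rail

### The arm

A 7-joint arm with a two-finger parallel gripper is mounted at the origin on the work surface. World frame = base frame: x ahead of the robot, y to its left, z up, the work surface at z = 0. Lengths are in m, angles in degrees, forces in N, time in s.
With the tool pointing down it reaches from about 0.4 to 0.9 m from the base axis. Payload 5.5 kg.
Tool frame: the origin (TCP) lies midway between the tips of the shut fingers; the grasp point (between the pads) lies 19 mm behind it; z points along the fingers, y is the line along which they close (so a half turn about z gives the same grasp; the last joint's range is limited). The gripper opens to 92 mm and grips with 3 to 60 N. Pads are 19 mm wide; open, the fingers measure 130 mm over their backs; the gripper's body (75 mm by 190 mm) begins 47 mm behind the grasp point.
Start: joints at [88.018, 28.699, -24.465, 88.831, 12.651, 65.22, -12.049], TCP at [0.191, -0.621, 0.227] pointing down, gripper open.
Joint ranges: [-164.97, 164.97], [-17.58, 116.51], [-87.97, 89.64], [11.32, 138.91], [-80.73, 260.73], [10.89, 115.49], [-147.41, 147.41]. Speed limits (degrees/s): [147.25, 147.25, 180, 180, 180, 180, 180].

### API

Orientations are given as a 3x3 rotation matrix whose columns are the frame's x, y, z axes.
In Python, from workcell import ctrl gives the robot as it stands.
- The arm moves only by the shell command python3 drive.py [FORCE], which reads ROWS from standard input. ROWS is a JSON list that holds a single list of rows (three levels of brackets), with 1 to 12 rows, each of 5 numbers: the finger opening in m, then dx, dy, dz in m, then a turn about the tool's z in degrees; each row is the pose to reach, as a shift and turn from the pose commanded when the command began, along the tool's axes at that moment; what a row does not reach only later rows make up. A row lasts 1/10 s, in which the tool goes at most 0.05 m and 8.59 degrees, less where a joint would pass 70% of its speed; a pose out of reach is approached as far as the arm can. The fingers move at their own pace and stop on an object; FORCE is the grip in N (left out, the last holds). Time passes only in rows, so rows that do not move let the fingers close. It prints the time, the measured TCP pose, the force, the opening and the grip force at its end. Input that does not fit is refused with a message, and nothing moves.
- ctrl.observe(): the state, without advancing time (a new reading comes with each control period).
- ctrl.get_image(name): name is "side" or "top"; returns a dict with "color" (420x560x3 uint8, red, green, blue), "intrinsics" (3x3 intrinsics, pixels), "k1" (the pictures are not rectified: a ray, as slopes to the right and down, at radius r is drawn at 1 + k1 r^2 times it, then the intrinsics apply), "R" (3x3) and "t" (3): a world point X has camera coordinates R X + t. Camera axes: x right, y down, z forward; pixel columns grow to the right and rows downward; lengths in m; the calibration is good to about 2 mm. A picture is of the moment at which its call begins. There is no depth.
- ctrl.hand_in(): hands the job in; it is judged then, once.
The state is a dict: "clock": time; "qpos": joint angles; "joint_velocities": joint speeds; "tau": joint torques, N m; "tool_pos": TCP position; "orientation": TCP orientation; "force": force on the tool from outside, world axes, zero at the start; "moment": the same for the moment, N m; "grip_width": finger opening in m; "grip_force": force on a finger pad.
Only numpy, scipy, OpenCV 4.12 (cv2) and the standard library are available. Lean on these libraries where they do the work, as an engineer would, in place of code of your own. Each camera call takes 0.05 s, during which the arm holds its last target. There are 200 camera calls.

### The job

Pull the fridge-monitoring module out of the pigeonhole by the end that sticks out, set it down flat on the open desk, let go, and take it again by its plain, far end, because fingers do not fit into the gap on the rail. Then fit it into the gap between the two modules on the rail: tilted, hook its fixed lip under the rail edge nearest the robot, and rock the plain end down until the sprung foot clicks under the other edge and the module sits flat on the rail. Let go and leave the other things on the desk where they are.

Things in the scene. Friction and masses are not known exactly. Their poses are not given: they have to be found in the camera images.
- module: Loose grey box, 0.26 kg, display on top. Its frame, mm: box x -52..98, y -26..26, z 0..56 (z up). Origin on the underside, midway between lip (-x end) and foot. On the desk it stands level on lip and stubs, origin 17 above the desk. Starts half in the pigeonhole, x axes the same way within 0.05 rad, lip end sticking out 60 to 70 mm. Seated on the rail: module = gap.
- lip_tip (a point): Upper inner edge of the fixed lip's tongue, module x -30, y 0, z -11 mm; module axes. The lip is a full-width L under the box: wall x -48..-39, z -17..0; tongue x -39..-30, z -17..-11. So a slot 11 high and 9 deep, open to +x, between tongue and box takes the rail's 4 mm edge, at tilts up to about 25 degrees.
- plain_end (a point): Middle of the module's plain end face, module x 98, y 0, z 28 mm. Nothing lies under the box from x 53 to 98. Once the module is in the gap, only about x 65 to 98 is free for fingers.
- foot_tip (a point): Tip of the sprung foot's nose, module x 33.5, y 0, z -7 mm when out. Foot: 30 mm wide, x 33 to 46, between two fixed stubs (x 41..47, down to z -17). Its nose slopes from the tip down and out to x 39, z -16.5, so the rail's edge pushes it back as the module is rocked down; it meets the rail at a tilt of about 12 degrees.
- foot (a joint): Slide of the sprung foot, m: 0 = out (at rest, and when clicked in), up to 0.006 pushed back to module +x. Spring 500 N/m, 2.5 N preload; rocking it past the edge takes about 8 to 20 N down at the plain end.
- dock: Fixed white plate 170 (x) x 190 (y) x 8 mm with a flat aluminium rail along y; left or right on the desk. Origin: centre of the underside, on the desk; x points away from the robot within 0.25 rad. Two fixed neighbour modules on the rail, at y -86..-36 and 36..86 mm, x -52..57, tops 98 mm above the desk.
- gap (a point): Centre of the 72 mm gap between the neighbours, on top of the rail, 38 mm above the dock's origin; dock axes. The rail's top flange is 75 wide (x -37.5..37.5), 4 thick, and overhangs a web 48 wide by 13.5 mm at each edge; 22 mm free height below it.
- pigeonhole: Fixed white plastic pigeonhole without floor, 120 deep (x), 104 wide, 96 high; walls and roof 6 mm. Origin: on the desk under the middle of the opening's edge; it opens to -x (towards the robot, within 0.25 rad) and reaches to x +120. It stands on the other side from the dock; the desk between them is open, and good to put the module down at x about 0.47 m, y about 0.
- sanitiser: Bystander, loose, origin at the centre of its underside: white pump bottle, 62 mm wide, 166 mm tall, standing close behind the pigeonhole.
- carton: Bystander, loose, origin at the centre of its underside: white medicine carton 50 x 90 x 45 mm, on the desk beyond the rail's plate.
- stapler: Bystander, loose, origin at the centre of its underside: stapler 130 mm long, 45 mm high, lying across the desk beyond its middle.
- tape: Bystander, loose, origin at the centre of its underside: roll of clear tape, 90 mm across, 24 mm high, near left.
- mug: Bystander, loose, origin at the centre of its underside: white mug 80 mm wide, 90 mm tall, on the left.
- jar: Bystander, loose, origin at the centre of its underside: white jar 70 mm wide, 85 mm tall, on the right.

How it is judged:
By the outcome, as a careful person would: the job done as asked, in the order asked, and still so for the second after the job is handed in, with the robot touching nothing.
It also fails if it takes over 59 s, if anything falls off the work surface, if the arm or the gripper's body presses on something with over 40 N, if the wrist force passes 120 N, or if a joint passes its speed limit or range.

## Working session

There is one attempt and no reset: what is moved stays moved. The work goes in short steps, Python scripts to look and compute and a shell command to move; the robot and the scene stay as the last step left them, time stands still between calls to the robot, and variables do not carry over. Pictures are saved under pics/ and viewed, at most 10 in all, crops included, and the job is handed in when it is done.

```bash
ls; mkdir -p pics
cat > h.py <<'E'
import numpy as np, cv2
from workcell import ctrl
def shot(n):
    d=ctrl.get_image(n); return d
def proj(d,X):
    X=np.atleast_2d(X); c=X@np.array(d["R"]).T+np.array(d["t"])
    s=c[:,:2]/c[:,2:]; r2=(s**2).sum(1,keepdims=True); s=s*(1+d["k1"]*r2)
    K=np.array(d["intrinsics"]); return s@K[:2,:2].T+K[:2,2]
def ray(d,uv):
    K=np.array(d["intrinsics"]); uv=np.atleast_2d(np.array(uv,float))
    p=cv2.undistortPoints(uv[:,None],K,np.array([d["k1"],0,0,0.]))[:,0]
    R=np.array(d["R"]); o=-R.T@np.array(d["t"])
    return o,np.c_[p,np.ones(len(p))]@R
def onz(d,uv,z):
    o,v=ray(d,uv); return o+v*((z-o[2])/v[:,2:])
def tri(d1,u1,d2,u2):
    o1,v1=ray(d1,u1);o2,v2=ray(d2,u2);v1=v1[0];v2=v2[0]
    A=np.c_[v1,-v2];s=np.linalg.lstsq(A,o2-o1,rcond=None)[0]
    a=o1+s[0]*v1;b=o2+s[1]*v2; return (a+b)/2,np.linalg.norm(a-b)
def save(d,name,box=None,sc=1):
    im=d["color"][:,:,::-1]
    if box: im=im[box[1]:box[3],box[0]:box[2]]
    cv2.imwrite("pics/"+name,cv2.resize(im,None,fx=sc,fy=sc,interpolation=cv2.INTER_CUBIC))
E
python3 - <<'E'
from h import *
import pickle
for n in("top","side"):
    d=shot(n); pickle.dump(d,open(n+"0.pkl","wb")); save(d,n+"0.png",sc=1.4)
    R=np.array(d["R"]);print(n,-R.T@np.array(d["t"]),R[2],d["k1"],d["intrinsics"])
E
```

```text
drive.py
pics
workcell.py
top [0.3913173  0.01141849 1.34089857] [ 0.12827329 -0.01187439 -0.99166777] -0.1263718099331547 [[443.69033719   0.         281.68279119]
 [  0.         443.69033719 215.65309062]
 [  0.           0.           1.        ]]
side [ 0.44819725 -0.78392533  1.01453987] [ 0.10066204  0.6338595  -0.76686979] -0.03141292525722941 [[428.46760572   0.         272.50144895]
 [  0.         428.46760572 207.15230949]
 [  0.           0.           1.        ]]
```

View pics/top0.png

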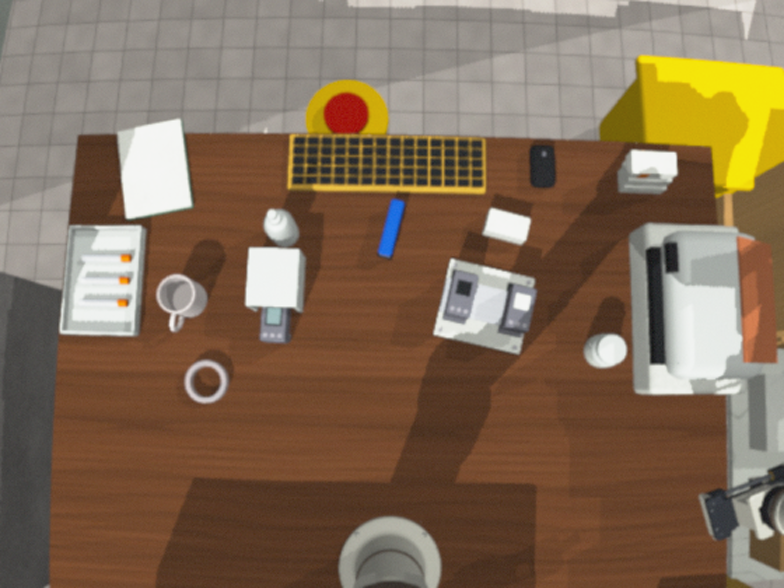

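View pics/side0.png

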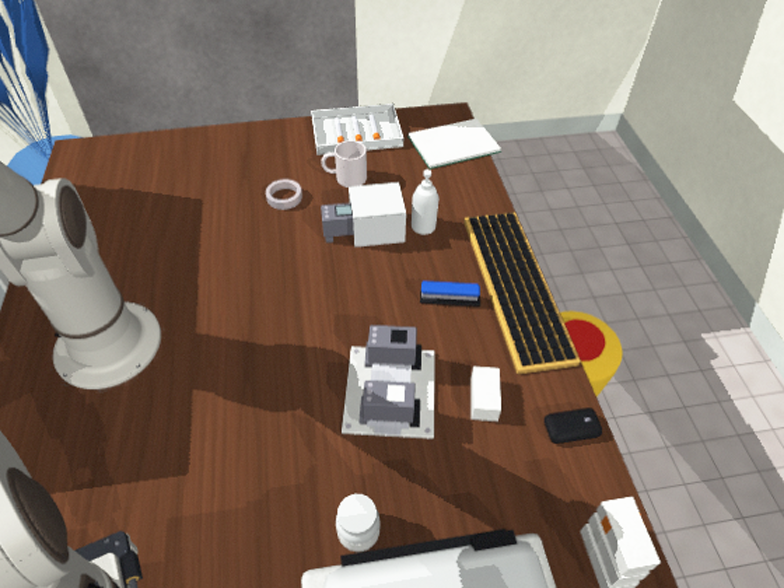

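The top view shows the pigeonhole at (275,278), with the module's lip end at about (276,325). The dock is at (487,305) and the arm is at the lower right, out of the way. In the side view the module is at (338,220) and the dock at (390,390). Next I'll enlarge the middle of the top view and measure.

Run:
```python
from h import *
import pickle
d=pickle.load(open("top0.pkl","rb"))
a=d["color"][165:260,165:250]; b=d["color"][175:260,300:390]
im=np.zeros((95,180,3),np.uint8); im[:95,:85]=a; im[:85,88:178]=b
cv2.imwrite("pics/c1.png",cv2.resize(im[:,:,::-1],None,fx=4.4,fy=4.4,interpolation=cv2.INTER_CUBIC))
hsv=cv2.cvtColor(d["color"],cv2.COLOR_RGB2HSV)
# white bright mask: roof & plate
for nm,(x0,y0,x1,y1),z in(("roof",(165,165,250,222),.096),("plate",(300,175,395,260),.008)):
    m=np.zeros(hsv.shape[:2],np.uint8)
    m[y0:y1,x0:x1]=((hsv[y0:y1,x0:x1,1]<90)&(hsv[y0:y1,x0:x1,2]>(150 if nm=="roof" else 60)))*255
    cs,_=cv2.findContours(m,0,2); c=max(cs,key=cv2.contourArea)
    r=cv2.minAreaRect(c); p=cv2.boxPoints(r); W=onz(d,p,z)
    print(nm,r,p.round(1).tolist()); print(W.round(4), np.linalg.norm(np.diff(W[:,:2],axis=0,append=W[:1,:2]),axis=1))
```

```text
roof ((194.43118286132812, 198.77064514160156), (38.46718978881836, 44.64617156982422), 1.7357045412063599) [[174.5, 220.5], [175.89999389648438, 175.89999389648438], [214.3000030517578, 177.0], [213.0, 221.6999969482422]]
[[0.5337 0.3003 0.096 ]
 [0.6629 0.3025 0.096 ]
 [0.6609 0.1911 0.096 ]
 [0.5321 0.1905 0.096 ]] [0.12926478 0.11139468 0.12875805 0.10983213]
plate ((347.0756530761719, 218.73158264160156), (67.09810638427734, 57.87873458862305), 12.875000953674316) [[307.8999938964844, 239.5], [320.79998779296875, 183.0], [386.20001220703125, 198.0], [373.29998779296875, 254.39999389648438]]
[[ 0.4926 -0.0846  0.008 ]
 [ 0.6665 -0.1232  0.008 ]
 [ 0.6236 -0.3255  0.008 ]
 [ 0.4499 -0.2833  0.008 ]] [0.17806554 0.20686039 0.17873173 0.2031969 ]
```

View pics/c1.png

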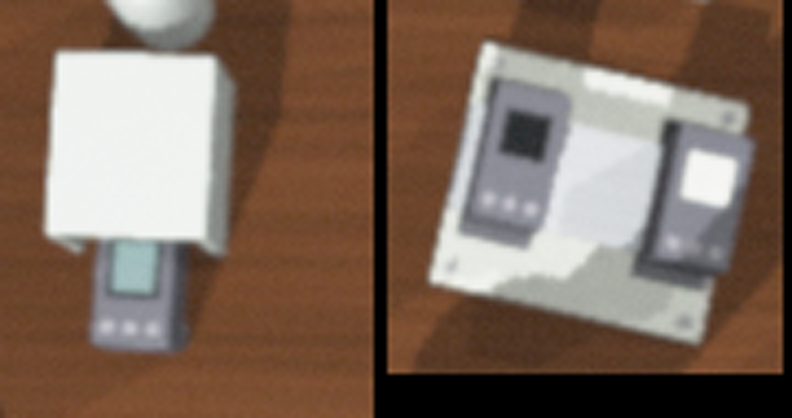

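The crop gives clear corners. The roof is at crop pixels (55,50), (217,55), (207,240), (45,233), the plate at (487,42), (750,105), (700,345), (430,283), and the module's front top edge is near y=320–345. I'll turn these into positions.

Run:
```python
from h import *
import pickle
d=pickle.load(open("top0.pkl","rb")); s=pickle.load(open("side0.pkl","rb"))
def nat(p,ox,oy): return np.array(p,float)/4.4-0.5+np.array([ox,oy])
L=lambda p:nat(p,165,165); Rr=lambda p:nat(p,212,175)
def rep(n,W):
    c=W[:,:2].mean(0); e=(W[0]+W[1]-W[2]-W[3])[:2]; f=(W[0]+W[3]-W[1]-W[2])[:2]
    print(n,c.round(4),"yaw",np.arctan2(e[1],e[0]).round(4),np.arctan2(-f[0],f[1]).round(4),"len",(np.linalg.norm(e)/2).round(4),(np.linalg.norm(f)/2).round(4)); return c
rep("roof",onz(d,L([(55,50),(217,55),(207,240),(45,233)]),.096))
c=rep("plate",onz(d,Rr([(487,42),(750,105),(700,345),(430,283)]),.008))
a=rep("nbL",onz(d,Rr([(497,78),(570,92),(540,230),(468,215)]),.098))
b=rep("nbR",onz(d,Rr([(683,120),(754,138),(724,274),(655,258)]),.098))
print("mid",(a+b)/2)
# module mask
def seg(d,x0,y0,x1,y1):
    im=d["color"].astype(int)[y0:y1,x0:x1]; m=np.zeros(d["color"].shape[:2],np.uint8)
    m[y0:y1,x0:x1]=((im[...,2]>=im[...,0]-3))*255; return m
m=seg(d,180,218,212,250); ys,xs=np.nonzero(m)
for y in range(220,247): 
    x=np.nonzero(m[y])[0]; print(y,(x.min(),x.max()) if len(x) else None,end="; ")
save(s,"c2.png",(220,120,320,180),8)
```

```text
roof [0.6015 0.2467] yaw -0.0126 -0.0229 len 0.121 0.106
plate [ 0.5587 -0.2007] yaw -0.2222 -0.216 len 0.1725 0.19
nbL [ 0.5722 -0.1387] yaw -0.2096 -0.1827 len 0.092 0.0478
nbR [ 0.5456 -0.2592] yaw -0.2203 -0.2232 len 0.0918 0.0469
mid [ 0.55892773 -0.19897649]
220 (np.int64(181), np.int64(206)); 221 (np.int64(188), np.int64(206)); 222 (np.int64(188), np.int64(206)); 223 (np.int64(188), np.int64(206)); 224 (np.int64(187), np.int64(206)); 225 (np.int64(187), np.int64(206)); 226 (np.int64(187), np.int64(206)); 227 (np.int64(187), np.int64(206)); 228 (np.int64(187), np.int64(206)); 229 (np.int64(187), np.int64(205)); 230 (np.int64(187), np.int64(206)); 231 (np.int64(187), np.int64(205)); 232 (np.int64(187), np.int64(205)); 233 (np.int64(187), np.int64(205)); 234 (np.int64(187), np.int64(205)); 235 (np.int64(187), np.int64(205)); 236 (np.int64(187), np.int64(205)); 237 (np.int64(187), np.int64(205)); 238 (np.int64(186), np.int64(205)); 239 (np.int64(186), np.int64(206)); 240 (np.int64(186), np.int64(206)); 241 (np.int64(186), np.int64(206)); 242 (np.int64(186), np.int64(206)); 243 (np.int64(188), np.int64(205)); 244 (np.int64(197), np.int64(203)); 245 None; 246 None;
```

View pics/c2.png

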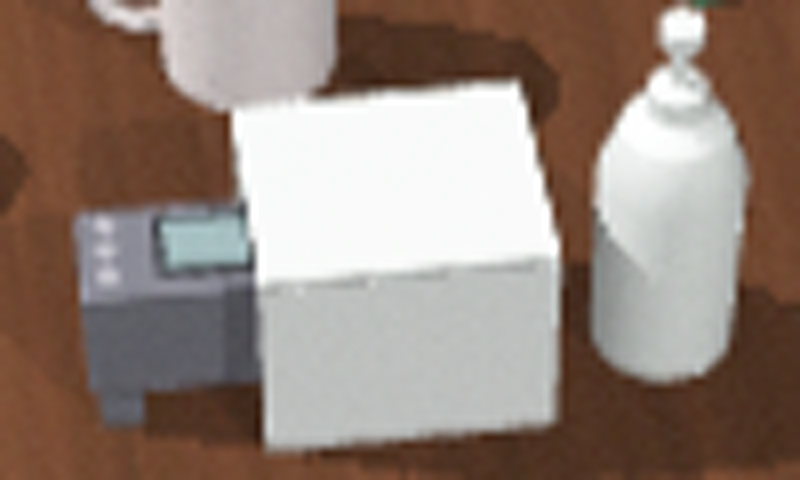

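The side crop shows the module's protruding top corners at crop (75,215) and (80,303), and its lip foot at about (105,425). The pigeonhole is at (235..560, 85..450). I'll cross-check these positions.

Run:
```python
from h import *
import pickle
d=pickle.load(open("top0.pkl","rb")); s=pickle.load(open("side0.pkl","rb"))
S=lambda p:np.array(p,float)/8-.5+np.array([220,120])
print("side top corners",onz(s,S([(75,215),(80,303),(255,282),(243,203)]),.073).round(4))
print("side roof",onz(s,S([(232,108),(520,82),(557,255),(262,285)]),.096).round(4))
print("top: left edge",onz(d,[(186.5,224),(185.8,241),],.073).round(4),"right top edge",onz(d,[(205,224),(204.5,241)],.073).round(4),"front",onz(d,[(196,242.5),(196,243.5)],.073).round(4),
 "front bottom z.017",onz(d,[(200,244.5)],.017).round(4))
o=ctrl.observe(); print(o["clock"],o["tool_pos"],np.round(o["orientation"],3).tolist(),o["grip_width"],o["force"])
# dock plate seen from side
im=s["color"]; hsv=cv2.cvtColor(im,cv2.COLOR_RGB2HSV)
save(s,"c3.png",(235,220,335,320),6)
```

```text
side top corners [[0.4714 0.2709 0.073 ]
 [0.4687 0.2189 0.073 ]
 [0.5389 0.2203 0.073 ]
 [0.5398 0.2676 0.073 ]]
side roof [[0.5401 0.3    0.096 ]
 [0.6594 0.2981 0.096 ]
 [0.6557 0.1929 0.096 ]
 [0.5392 0.1936 0.096 ]]
top: left edge [[0.5267 0.2703 0.073 ]
 [0.4776 0.2704 0.073 ]] right top edge [[0.5276 0.2166 0.073 ]
 [0.4786 0.2164 0.073 ]] front [[0.4739 0.2408 0.073 ]
 [0.471  0.2407 0.073 ]] front bottom z.017 [[0.4717 0.2386 0.017 ]]
0.1 [ 0.19049179 -0.62080661  0.22578503] [[0.956, 0.293, -0.0], [0.293, -0.956, 0.002], [0.0, -0.002, -1.0]] 0.0917452537607062 [-0.69171477  0.06965316  0.2683412 ]
```

View pics/c3.png

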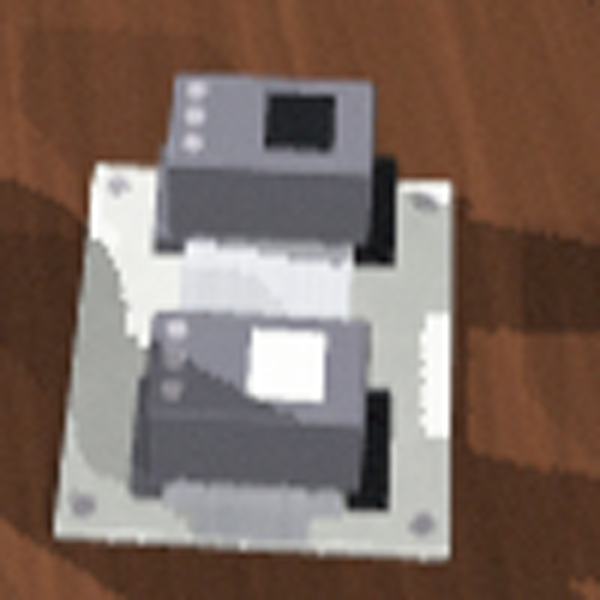

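In the side crop the plate corners are at (93,163), (453,182), (448,560), (55,540). Between the neighbours the rail spans about x=183..352. The neighbours' black back parts end lower down. I'll compare this with the top view and work out the first move.

```bash
cat > to.py <<'E'
import sys; from h import *
# usage: to.py x y z [yaw of tool x, deg]
o=ctrl.observe(); R=np.array(o["orientation"]); a=[float(v) for v in sys.argv[1:]]
y=np.degrees(np.arctan2(R[1,0],R[0,0])); print(o["clock"],"pos",np.round(o["tool_pos"],4),"yaw",y.round(2),"F",np.round(o["force"],1),"w",round(o["grip_width"],4))
if a: print("shift",(R.T@(np.array(a[:3])-o["tool_pos"])).round(4),"turn",round(y-a[3],2) if len(a)>3 else "")
E
python3 - <<'E'
from h import *
import pickle
s=pickle.load(open("side0.pkl","rb"))
S=lambda p:np.array(p,float)/6-.5+np.array([235,220])
W=onz(s,S([(93,163),(453,182),(448,560),(55,540)]),.008)
print(W.round(4),W.mean(0).round(4)); e=W[1]+W[2]-W[0]-W[3]; f=W[0]+W[1]-W[2]-W[3]
print("yaw",np.arctan2(e[1],e[0]),np.arctan2(-f[0],f[1]),np.linalg.norm(e)/2,np.linalg.norm(f)/2)
E
python3 to.py .45 -.25 .2 0; python3 to.py .489 .2435 .2 0
```

```text
[[ 0.4944 -0.0869  0.008 ]
 [ 0.6608 -0.1238  0.008 ]
 [ 0.6182 -0.3126  0.008 ]
 [ 0.4546 -0.2778  0.008 ]] [ 0.557  -0.2003  0.008 ]
yaw -0.2140842565167779 -0.21348659598732747 0.16884672267327427 0.19423480550167452
0.1 pos [ 0.1905 -0.6208  0.2258] yaw 17.06 F [-0.7  0.1  0.3] w 0.0917
shift [ 0.3569 -0.2783  0.0263] turn 17.06
0.1 pos [ 0.1905 -0.6208  0.2258] yaw 17.06 F [-0.7  0.1  0.3] w 0.0917
shift [ 0.539  -0.7386  0.0271] turn 17.06
```

```bash
echo '[[[0.092,0.04,-0.03,0.003,2],[0.092,0.08,-0.06,0.006,4],[0.092,0.12,-0.09,0.009,6],[0.092,0.16,-0.12,0.012,8],[0.092,0.2,-0.15,0.015,10],[0.092,0.24,-0.18,0.018,12],[0.092,0.28,-0.21,0.02,14],[0.092,0.32,-0.25,0.024,16],[0.092,0.357,-0.278,0.026,17],[0.092,0.357,-0.278,0.026,17],[0.092,0.357,-0.278,0.026,17]]]' | python3 drive.py 40; python3 to.py .489 .2435 .16 0
```

```text
clock: 1.2
tool_pos: [0.4512, -0.2489, 0.2005]
orientation: [[1.0, 0.006, -0.0], [0.006, -1.0, 0.001], [-0.0, -0.001, -1.0]]
force: [-0.1, -0.1, -0.3]
grip_width: 0.0917
grip_force: 0.0
1.2 pos [ 0.4512 -0.2489  0.2005] yaw 0.34 F [-0.1 -0.1 -0.3] w 0.0917
shift [ 0.0407 -0.4921  0.0408] turn 0.34
```

```bash
echo '[[[0.092,0.004,-0.049,0.004,0],[0.092,0.008,-0.098,0.008,0],[0.092,0.012,-0.147,0.012,0],[0.092,0.016,-0.196,0.016,0],[0.092,0.02,-0.245,0.02,0],[0.092,0.024,-0.294,0.024,0],[0.092,0.028,-0.343,0.028,0],[0.092,0.032,-0.392,0.032,0],[0.092,0.036,-0.441,0.036,0],[0.092,0.041,-0.492,0.04,0.3],[0.092,0.041,-0.492,0.04,0.3],[0.092,0.041,-0.492,0.04,0.3]]]' | python3 drive.py ; python3 to.py .489 .2435 .034 0
```

```text
clock: 2.4
tool_pos: [0.491, 0.2409, 0.1601]
orientation: [[1.0, -0.003, -0.001], [-0.003, -1.0, -0.001], [-0.001, 0.001, -1.0]]
force: [0.6, -1.6, -0.2]
grip_width: 0.0913
grip_force: 0.0
2.4 pos [0.491  0.2409 0.1601] yaw -0.18 F [ 0.6 -1.6 -0.2] w 0.0913
shift [-0.0019 -0.0027  0.1261] turn -0.18
```

```bash
echo '[[[0.092,-0.002,-0.002,0.03,0],[0.092,-0.002,-0.002,0.06,0],[0.092,-0.002,-0.002,0.08,0],[0.092,-0.002,-0.002,0.1,0],[0.092,-0.002,-0.002,0.115,0],[0.092,-0.002,-0.002,0.126,0],[0.092,-0.002,-0.002,0.126,0],[0.092,-0.002,-0.002,0.126,0]]]' | python3 drive.py ; python3 to.py .489 .2435 .034 0
```

```text
clock: 3.2
tool_pos: [0.4894, 0.2428, 0.0351]
orientation: [[1.0, -0.005, 0.0], [-0.005, -1.0, -0.0], [0.0, 0.0, -1.0]]
force: [-0.3, -0.3, 1.0]
grip_width: 0.0917
grip_force: 0.0
3.2 pos [0.4894 0.2428 0.0351] yaw -0.27 F [-0.3 -0.3  1. ] w 0.0917
shift [-0.0004 -0.0007  0.0011] turn -0.27
```

```bash
echo '[[[0.07,0,-0.001,0.001,0],[0.06,0,-0.001,0.001,0],[0.04,0,-0.001,0.001,0],[0.04,0,-0.001,0.001,0],[0.04,0,-0.001,0.001,0],[0.04,0,-0.001,0.001,0]]]' | python3 drive.py 50
```

```text
clock: 3.8
tool_pos: [0.4889, 0.2447, 0.0339]
orientation: [[1.0, -0.004, 0.0], [-0.004, -1.0, 0.001], [0.0, -0.001, -1.0]]
force: [0.0, 1.1, 0.9]
grip_width: 0.0518
grip_force: 50.0
```

```bash
echo '[[[0.04,-0.005,0,-0.002,0],[0.04,-0.02,0,-0.002,0],[0.04,-0.04,0,-0.002,0],[0.04,-0.06,0,-0.002,0],[0.04,-0.08,0,-0.002,0],[0.04,-0.1,0,-0.002,0],[0.04,-0.104,0,-0.006,0],[0.04,-0.104,0.01,-0.012,0],[0.04,-0.1,0.03,-0.015,0],[0.04,-0.09,0.06,-0.015,0],[0.04,-0.08,0.1,-0.015,0],[0.04,-0.07,0.14,-0.015,0]]]' | python3 drive.py; python3 to.py .437 0 .034 0
```

```text
clock: 5.0
tool_pos: [0.42, 0.1023, 0.0494]
orientation: [[1.0, -0.004, 0.002], [-0.004, -1.0, 0.0], [0.002, -0.0, -1.0]]
force: [1.4, -0.4, -3.3]
grip_width: 0.0519
grip_force: 50.0
5.0 pos [0.42   0.1023 0.0494] yaw -0.25 F [ 1.4 -0.4 -3.3] w 0.0519
shift [0.0174 0.1023 0.0154] turn -0.25
```

```bash
echo '[[[0.04,0.006,0.04,0,4],[0.04,0.012,0.075,0,8],[0.04,0.017,0.1,0,12],[0.04,0.017,0.102,0,12.2],[0.04,0.017,0.102,0.007,12.2],[0.04,0.017,0.102,0.012,12.2],[0.04,0.017,0.102,0.0152,12.2],[0.04,0.017,0.102,0.0155,12.2],[0.04,0.017,0.102,0.0155,12.2],[0.04,0.017,0.102,0.0155,12.2]]]' | python3 drive.py; python3 to.py
```

```text
clock: 6.0
tool_pos: [0.4345, 0.0033, 0.0338]
orientation: [[0.977, -0.213, -0.001], [-0.213, -0.977, -0.001], [-0.001, 0.001, -1.0]]
force: [-5.0, -1.5, 12.6]
grip_width: 0.0518
grip_force: 50.0
6.0 pos [0.4345 0.0033 0.0338] yaw -12.29 F [-5.  -1.5 12.6] w 0.0518
```

```bash
echo '[[[0.092,0,0,0,0],[0.092,0,0,0,0],[0.092,0,0,0,0],[0.092,0,0,0,0],[0.092,0,0,-0.02,0],[0.092,0,0,-0.05,0],[0.092,0,0,-0.09,0],[0.092,0.04,0,-0.12,0],[0.092,0.08,0,-0.14,0],[0.092,0.11,0,-0.14,0],[0.092,0.11,0,-0.14,0],[0.092,0.11,0,-0.14,0]]]' | python3 drive.py
python3 - <<'E'
from h import *
import pickle
a=[]
for n in("side","top"):
    d=shot(n); pickle.dump(d,open(n+"1.pkl","wb"))
    P=proj(d,[[.47,0,.04]])[0].astype(int); print(n,P,proj(d,[[.437,0.003,.0]]))
    im=d["color"][P[1]-40:P[1]+40,P[0]-50:P[0]+50,::-1]; print(P-[50,40]); a.append(im)
cv2.imwrite("pics/c4.png",cv2.resize(np.hstack(a),None,fx=4,fy=4,interpolation=cv2.INTER_CUBIC))
E
python3 to.py
```

```text
clock: 7.2
tool_pos: [0.5418, -0.0211, 0.1725]
orientation: [[0.977, -0.215, -0.002], [-0.215, -0.977, 0.001], [-0.002, -0.0, -1.0]]
force: [-0.4, 0.2, -0.8]
grip_width: 0.092
grip_force: 0.0
side [237 217] [[227.30041735 225.99282495]]
[187 177]
top [279 245] [[278.55565557 257.6514524 ]]
[229 205]
7.3 pos [ 0.5406 -0.0208  0.1723] yaw -12.39 F [-0.4 -0.   0.2] w 0.0919
```

View pics/c4.png

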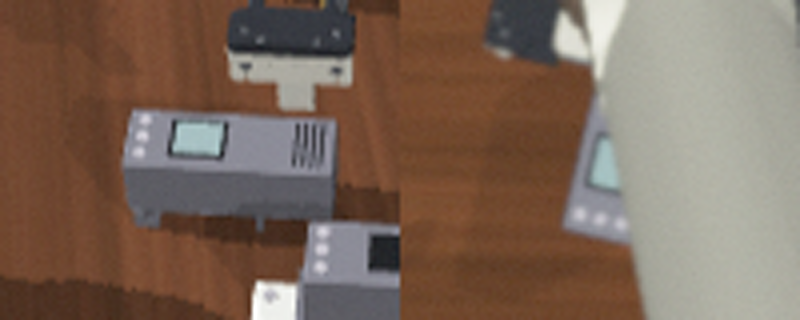

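The module stands level on the desk. Its top corners in the side crop are (132,110), (123,168), (333,185), (336,122), and the gripper is clear above the plain end.

```bash
python3 - <<'E'
from h import *
import pickle
s=pickle.load(open("side1.pkl","rb"))
W=onz(s,np.array([(132,110),(123,168),(333,185),(336,122)])/4-.5+np.array([187,177]),.073)
print(W.round(4)); e=(W[2]+W[3]-W[0]-W[1])/2; yaw=np.arctan2(e[1],e[0]); print(np.linalg.norm(e),np.degrees(yaw))
c=W.mean(0); ax=np.array([np.cos(yaw),np.sin(yaw),0]); print("origin",c-.023*ax,"grip82",c+.059*ax)
a=np.radians(-12.3); ax=np.array([np.cos(a),np.sin(a)]); print("from grip: 82",np.array([.4345,.0033])+.115*ax)
E
python3 to.py .5475 -.021 .036 -12.4
```

```text
[[ 0.4226  0.0295  0.073 ]
 [ 0.4123 -0.0229  0.073 ]
 [ 0.5555 -0.0604  0.073 ]
 [ 0.5662 -0.0042  0.073 ]]
0.14776352408659205 -13.938120876388954
origin [ 0.46680929 -0.00898688  0.073     ] grip82 [ 0.54639492 -0.02873853  0.073     ]
from grip: 82 [ 0.54686024 -0.02119849]
7.3 pos [ 0.5406 -0.0208  0.1723] yaw -12.39 F [-0.4 -0.   0.2] w 0.0919
shift [ 0.0071 -0.0013  0.1363] turn 0.01
```

```bash
echo '[[[0.092,0.006,0.001,0.03,0],[0.092,0.006,0.001,0.06,0],[0.092,0.006,0.001,0.09,0],[0.092,0.006,0.001,0.11,0],[0.092,0.006,0.001,0.125,0],[0.092,0.006,0.001,0.1363,0],[0.092,0.006,0.001,0.1363,0],[0.092,0.006,0.001,0.1363,0],[0.06,0.006,0.001,0.1363,0],[0.04,0.006,0.001,0.1363,0],[0.04,0.006,0.001,0.1363,0],[0.04,0.006,0.001,0.1363,0]]]' | python3 drive.py 15; echo '[[[0.04,0,0,0,0],[0.04,0,0,0,0],[0.04,0,0,0,0]]]' | python3 drive.py; python3 to.py
```

```text
clock: 8.5
tool_pos: [0.5483, -0.0236, 0.0374]
orientation: [[0.977, -0.215, 0.001], [-0.215, -0.977, -0.0], [0.001, -0.0, -1.0]]
force: [-0.4, 0.4, 0.5]
grip_width: 0.0644
grip_force: 0.0
clock: 8.8
tool_pos: [0.5482, -0.0234, 0.0371]
orientation: [[0.977, -0.215, 0.0], [-0.215, -0.977, 0.0], [0.0, -0.0, -1.0]]
force: [0.3, -0.2, 1.9]
grip_width: 0.0521
grip_force: 15.0
8.8 pos [ 0.5482 -0.0234  0.0371] yaw -12.43 F [ 0.3 -0.2  1.9] w 0.0521
```

```bash
echo '[[[0.04,0,0,0,0],[0.04,-0.003,0,-0.0065,0],[0.04,-0.0066,0,-0.0134,0],[0.04,-0.0105,0,-0.02,0],[0.04,-0.0145,0,-0.026,0],[0.04,-0.019,0,-0.032,0],[0.04,-0.0237,0,-0.0377,0],[0.04,-0.0237,0,-0.0377,0],[0.04,-0.0237,0,-0.0377,0],[0.04,-0.0237,0,-0.0377,0]]]' | python3 drive.py 6; echo '[[[0.04,0,0,0,0],[0.04,0,0,0,0],[0.04,0,0,0,0]]]' | python3 drive.py 60
python3 - <<'E'
from h import *
import pickle
d=shot("side"); pickle.dump(d,open("side2.pkl","wb"))
P=proj(d,[[.49,0,.04]])[0].astype(int); print(P-[50,45]); save(d,"c5.png",(P[0]-50,P[1]-45,P[0]+50,P[1]+45),6)
E
python3 to.py
```

```text
clock: 9.8
tool_pos: [0.5251, -0.0185, 0.0747]
orientation: [[0.977, -0.215, 0.0], [-0.215, -0.977, -0.0], [0.0, -0.0, -1.0]]
force: [0.8, 0.0, -0.3]
grip_width: 0.052
grip_force: 6.0
clock: 10.1
tool_pos: [0.5252, -0.0186, 0.0746]
orientation: [[0.977, -0.215, 0.0], [-0.215, -0.977, -0.0], [0.0, -0.0, -1.0]]
force: [0.4, -0.8, 0.6]
grip_width: 0.0516
grip_force: 60.0
[194 171]
10.15 pos [ 0.5251 -0.0186  0.0747] yaw -12.44 F [ 0.6 -0.8  0.3] w 0.0515
```

View pics/c5.png

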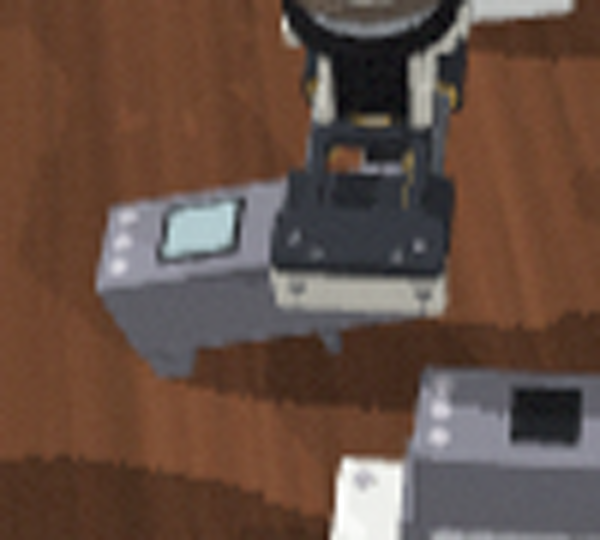

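The module is tilted with its lip on the desk at about crop (165,375). The near top edge runs from (98,288) to (272,266). I'll measure the tilt in the plane of the near side face.

Run:
```python
from h import *
import pickle
d=pickle.load(open("side2.pkl","rb")); o=ctrl.observe(); p=np.array(o["tool_pos"]); R=np.array(o["orientation"]); n=-R[:,1]; x=R[:,0]
uv=np.array([(98,288),(272,265),(160,375),(192,376),(194,350),(318,333)])/6-.5+np.array([194,171])
c,v=ray(d,uv); W=c+v*(((n@p-.026)-n@c)/(v@n))[:,None]
q=np.c_[(W-p)@x,W[:,2]]*1e3; print(q.round(1).tolist())
print("tilt top",np.degrees(np.arctan2(*(q[1]-q[0])[::-1])),"bottom",np.degrees(np.arctan2(*(q[5]-q[4])[::-1])))
t=np.radians(18); Rm=np.array([[np.cos(t),-np.sin(t)],[np.sin(t),np.cos(t)]]) # module->(s,z)
g=np.array([82.5,39.])
for m in ((-52,56),(-48,-17),(-39,-17),(-39,0),(41,0)): print(m,(Rm@(np.array(m)-g)+[0,93.7]).round(1))
```

```text
[[-131.2, 68.0], [-47.6, 91.7], [-108.1, 1.4], [-92.3, 1.9], [-89.5, 23.2], [-28.6, 41.7]]
tilt top 15.847262130420795 bottom 16.907888165886526
(-52, 56) [-133.2   68.3]
(-48, -17) [-1.068e+02  1.000e-01]
(-39, -17) [-98.2   2.9]
(-39, 0) [-103.5   19.1]
(41, 0) [-27.4  43.8]
```

Tilt and position match the model. At 18° the fingertips would pass just below the neighbours' tops, so I'll lower the module, grip it 5 mm higher and 4 mm nearer the end, then tilt it to 20°.

```bash
echo '[[[0.04,0,0,0,0],[0.04,0.005,0,0.006,0],[0.04,0.0092,0,0.0117,0],[0.04,0.0132,0,0.0177,0],[0.04,0.0171,0,0.0243,0],[0.04,0.0207,0,0.0312,0],[0.04,0.0237,0,0.0378,0],[0.04,0.0237,0,0.0378,0],[0.07,0.0237,0,0.0378,0],[0.07,0.0237,0,0.0378,0],[0.07,0.0237,0,0.0378,0]]]' | python3 drive.py 6; echo '[[[0.07,0.002,0,-0.003,0],[0.07,0.004,0,-0.005,0],[0.07,0.004,0,-0.005,0],[0.04,0.004,0,-0.005,0],[0.04,0.004,0,-0.005,0],[0.04,0.004,0,-0.005,0],[0.04,0.004,0,-0.005,0]]]' | python3 drive.py 15;python3 to.py
```

```text
clock: 11.25
tool_pos: [0.5476, -0.0234, 0.0369]
orientation: [[0.977, -0.215, -0.0], [-0.215, -0.977, -0.0], [-0.0, 0.0, -1.0]]
force: [-0.0, -0.5, 0.4]
grip_width: 0.0688
grip_force: 0.0
clock: 11.95
tool_pos: [0.5517, -0.0244, 0.0418]
orientation: [[0.977, -0.215, -0.0], [-0.215, -0.977, -0.0], [-0.0, 0.0, -1.0]]
force: [0.3, -0.0, -0.3]
grip_width: 0.0519
grip_force: 15.0
11.95 pos [ 0.5517 -0.0244  0.0418] yaw -12.43 F [ 0.3 -0.  -0.3] w 0.0519
```

```bash
echo '[[[0.04,0,0,0,0],[0.04,-0.0027,0,-0.0057,0],[0.04,-0.0058,0,-0.0115,0],[0.04,-0.009,0,-0.017,0],[0.04,-0.0126,0,-0.0225,0],[0.04,-0.0163,0,-0.0277,0],[0.04,-0.0203,0,-0.0327,0],[0.04,-0.0245,0,-0.0377,0],[0.04,-0.0289,0,-0.0423,0],[0.04,-0.0289,0,-0.0423,0],[0.04,-0.0289,0,-0.0423,0]]]' | python3 drive.py 6; echo '[[[0.04,0,0,0,0],[0.04,0,0,0,0],[0.04,0,0,-0.01,0],[0.04,0,0,-0.03,0],[0.04,0,0,-0.06,0],[0.04,0,0,-0.09,0],[0.04,0,0,-0.1,0],[0.04,0,0,-0.1,0],[0.04,0,0,-0.1,0]]]' | python3 drive.py 60
python3 - <<'E'
from h import *
import pickle
d=shot("side"); pickle.dump(d,open("side3.pkl","wb"))
o=ctrl.observe(); P=proj(d,np.array(o["tool_pos"])-[.05,0,0])[0].astype(int); print(P-[50,40]); save(d,"c6.png",(P[0]-50,P[1]-40,P[0]+50,P[1]+40),6)
E
python3 to.py
```

```text
clock: 13.05
tool_pos: [0.5238, -0.0182, 0.0844]
orientation: [[0.977, -0.215, 0.0], [-0.215, -0.977, -0.0], [0.0, 0.0, -1.0]]
force: [1.3, -0.0, -0.1]
grip_width: 0.0519
grip_force: 6.0
clock: 13.95
tool_pos: [0.5227, -0.0184, 0.183]
orientation: [[0.977, -0.215, -0.002], [-0.215, -0.977, -0.0], [-0.002, 0.001, -1.0]]
force: [-0.4, 0.6, -3.3]
grip_width: 0.0519
grip_force: 60.0
[185 148]
14.0 pos [ 0.5223 -0.0184  0.1825] yaw -12.44 F [ 0.   0.6 -3. ] w 0.0519
```

View pics/c6.png

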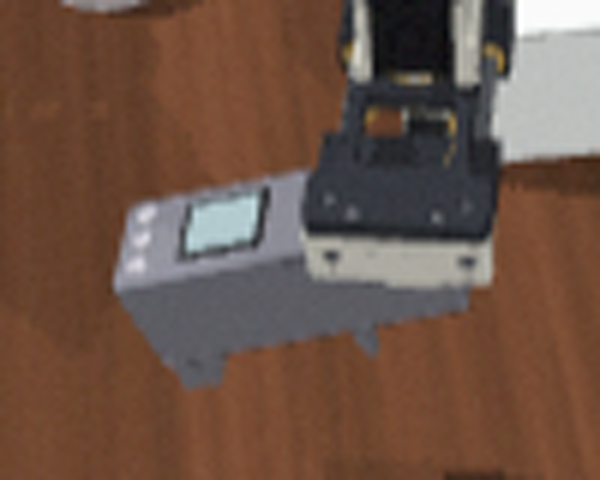

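The module is held firmly in the air and tilted. Top corner (115,290), top edge to (302,252), lip bottom (185,387), plain-end bottom corner (466,308). Now I'll measure the tilt and the grip offset.

```bash
python3 - <<'E'
from h import *
import pickle
from scipy.optimize import least_squares
d=pickle.load(open("side3.pkl","rb")); o=ctrl.observe(); p=np.array(o["tool_pos"]); R=np.array(o["orientation"]); n=-R[:,1]; x=R[:,0]
uv=np.array([(115,290),(302,252),(185,387),(466,308)])/6-.5+np.array([185,148])
c,v=ray(d,uv); W=c+v*(((n@p-.026)-n@c)/(v@n))[:,None]
q=np.c_[(W-p)@x,W[:,2]-p[2]-.019]*1e3; print(q.round(1).tolist())
M=np.array([(-52,56),(-48,-17),(98,0)]);Q=q[[0,2,3]]
def rm(t): return np.array([[np.cos(t),-np.sin(t)],[np.sin(t),np.cos(t)]])
r=least_squares(lambda a:((M-a[1:])@rm(a[0]).T-Q).ravel(),[.35,85,44]); print(np.degrees(r.x[0]),r.x[1:],r.fun.round(1))
print("edge tilt",np.degrees(np.arctan2(*(q[1]-q[0])[::-1])))
gap=np.array([.558,-.2003]); ya=-.217; ax=np.array([np.cos(ya),np.sin(ya)])
t=np.radians(20); g=rm(t)@(np.array([86.5,43.8])-[-37.2,-2.0])/1e3+[-.0375,.038]; print(g)
for b in(.05,.02,0): print(b,(gap+ax*(g[0]-b)).round(4),(g[1]-.019).round(4))
# neighbours' tops in the dock frame, side view
s=pickle.load(open("side0.pkl","rb"))
w=onz(s,np.array([(177,73),(375,80),(372,172),(160,168),(155,312),(370,325),(366,425),(140,410)])/6-.5+np.array([235,220]),.098)[:,:2]-gap
print(np.c_[w@ax,w@[-ax[1],ax[0]]].round(4).tolist())
E
python3 to.py .5716 -.2033 .18 -12.4
```

```text
[[-134.0, -36.9], [-49.1, -6.2], [-109.3, -102.6], [21.3, -37.8]]
19.72165126720479 [88.96930544 43.64413603] [-2.9  1.   0.9 -0.7  2.  -0.3]
edge tilt 19.907171270812952
[0.06307545 0.12334581]
0.05 [ 0.5708 -0.2031] 0.1043
0.02 [ 0.6001 -0.2096] 0.1043
0 [ 0.6196 -0.2139] 0.1043
[[-0.0445, 0.0858], [0.0432, 0.0874], [0.0432, 0.0381], [-0.0481, 0.0345], [-0.0445, -0.0374], [0.0444, -0.0381], [0.044, -0.0845], [-0.0469, -0.0834]]
14.0 pos [ 0.5223 -0.0184  0.1825] yaw -12.44 F [ 0.   0.6 -3. ] w 0.0519
shift [0.088  0.17   0.0024] turn -0.04
```

```bash
echo '[[[0.04,0,0,-0.022,0],[0.04,0.02,0.035,-0.023,0],[0.04,0.04,0.07,-0.023,0],[0.04,0.06,0.105,-0.023,0],[0.04,0.075,0.135,-0.023,0],[0.04,0.088,0.16,-0.023,0],[0.04,0.1,0.17,-0.023,0],[0.04,0.112,0.17,-0.023,0],[0.04,0.112,0.17,-0.023,0],[0.04,0.112,0.17,-0.023,0],[0.04,0.112,0.17,-0.023,0]]]' | python3 drive.py ; python3 to.py .5952 -.2080 .1043 -12.43
```

```text
clock: 15.1
tool_pos: [0.5955, -0.2073, 0.2061]
orientation: [[0.977, -0.214, -0.002], [-0.214, -0.977, 0.001], [-0.002, -0.0, -1.0]]
force: [0.0, 0.2, -2.7]
grip_width: 0.0518
grip_force: 60.0
15.1 pos [ 0.5955 -0.2073  0.2061] yaw -12.37 F [ 0.   0.2 -2.7] w 0.0518
shift [1.000e-04 8.000e-04 1.018e-01] turn 0.06
```

```bash
echo '[[[0.04,0,0.001,0.025,0],[0.04,0,0.001,0.05,0],[0.04,0,0.001,0.07,0],[0.04,0,0.001,0.085,0],[0.04,0,0.001,0.095,0],[0.04,0,0.001,0.1018,0],[0.04,0,0.001,0.1018,0],[0.04,0,0.001,0.1018,0],[0.04,0,0.001,0.1018,0]]]' | python3 drive.py
python3 - <<'E'
from h import *
import pickle
d=shot("side"); pickle.dump(d,open("side4.pkl","wb"))
P=proj(d,[.54,-.2,.06])[0].astype(int); print(P-[50,40]); save(d,"c7.png",(P[0]-50,P[1]-40,P[0]+50,P[1]+40),6)
E
python3 to.py
```

```text
clock: 16.0
tool_pos: [0.597, -0.2095, 0.1064]
orientation: [[0.977, -0.215, 0.002], [-0.215, -0.977, -0.001], [0.002, 0.0, -1.0]]
force: [-0.4, -0.3, -3.1]
grip_width: 0.0518
grip_force: 60.0
[221 228]
16.05 pos [ 0.597  -0.2095  0.1063] yaw -12.44 F [-0.2 -0.5 -3.6] w 0.0516
```

View pics/c7.png

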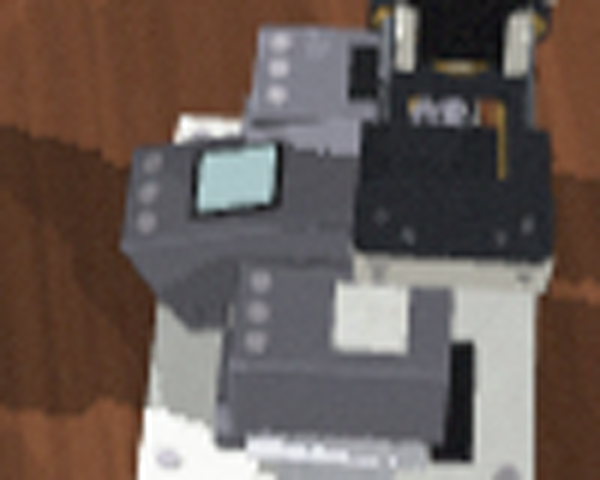

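The picture shows the module between the neighbours with its lip over the plate in front of the rail, (195,325). I'll lower the last 2 mm and then push forward, watching the force.

```bash
echo '[[[0.04,0,0,0.0015,0],[0.04,0.004,0,0.0015,0],[0.04,0.008,0,0.0015,0],[0.04,0.012,0,0.0015,0],[0.04,0.015,0,0.0015,0],[0.04,0.015,0,0.0015,0],[0.04,0.015,0,0.0015,0]]]' | python3 drive.py;python3 to.py .6196 -.2139 .1043
```

```text
clock: 16.75
tool_pos: [0.6109, -0.2124, 0.1037]
orientation: [[0.977, -0.215, -0.0], [-0.215, -0.977, 0.0], [-0.0, -0.0, -1.0]]
force: [-0.1, 0.0, -3.0]
grip_width: 0.0516
grip_force: 60.0
16.75 pos [ 0.6109 -0.2124  0.1037] yaw -12.43 F [-0.1  0.  -3. ] w 0.0516
shift [ 0.0089 -0.0004 -0.0006] turn
```

```bash
echo '[[[0.04,0.002,0,-0.0006,0],[0.04,0.004,0,-0.0006,0],[0.04,0.006,0,-0.0006,0],[0.04,0.006,0,-0.0006,0],[0.04,0.006,0,-0.0006,0]]]' | python3 drive.py;echo '[[[0.04,0.001,0,0,0],[0.04,0.002,0,0,0],[0.04,0.003,0,0,0],[0.04,0.003,0,0,0]]]' | python3 drive.py; python3 to.py
```

```text
clock: 17.25
tool_pos: [0.6168, -0.2138, 0.1044]
orientation: [[0.977, -0.215, -0.0], [-0.215, -0.977, -0.0], [-0.0, 0.0, -1.0]]
force: [-0.2, -0.7, -2.7]
grip_width: 0.0518
grip_force: 60.0
clock: 17.65
tool_pos: [0.6199, -0.2145, 0.1045]
orientation: [[0.977, -0.215, 0.0], [-0.215, -0.977, -0.0], [0.0, -0.0, -1.0]]
force: [0.4, -0.4, -3.4]
grip_width: 0.0517
grip_force: 60.0
17.65 pos [ 0.6199 -0.2145  0.1045] yaw -12.44 F [ 0.4 -0.4 -3.4] w 0.0517
```

```bash
echo '[[[0.04,0.001,0,0,0],[0.04,0.002,0,0,0],[0.04,0.002,0,0,0],[0.04,0.002,0,0,0]]]' | python3 drive.py; echo '[[[0.04,0.001,0,0,0],[0.04,0.002,0,0,0],[0.04,0.002,0,0,0],[0.04,0.002,0,0,0]]]' | python3 drive.py;python3 to.py
```

```text
clock: 18.05
tool_pos: [0.6216, -0.2148, 0.1044]
orientation: [[0.977, -0.215, -0.0], [-0.215, -0.977, 0.0], [-0.0, -0.0, -1.0]]
force: [0.1, -0.8, -2.8]
grip_width: 0.052
grip_force: 60.0
clock: 18.45
tool_pos: [0.6229, -0.2152, 0.1041]
orientation: [[0.977, -0.215, -0.001], [-0.215, -0.977, 0.0], [-0.002, -0.0, -1.0]]
force: [-2.6, 0.7, -3.4]
grip_width: 0.0516
grip_force: 60.0
18.45 pos [ 0.6229 -0.2152  0.1041] yaw -12.43 F [-2.6  0.7 -3.4] w 0.0516
```

Contact is felt at the expected place, so the lip is hooked. Now I'll rock it down along the arc with a softer grip so that it can pivot.

```bash
echo '[[[0.04,0,0,0,0],[0.04,0,0,0,0],[0.04,0.0016,0,0.0023,0],[0.04,0.0032,0,0.0046,0],[0.04,0.0048,0,0.007,0],[0.04,0.0065,0,0.0092,0],[0.04,0.008,0,0.0117,0],[0.04,0.0095,0,0.0142,0],[0.04,0.0095,0,0.0142,0],[0.04,0.0095,0,0.0142,0]]]' | python3 drive.py 20
python3 - <<'E'
from h import *
import pickle
d=shot("side"); pickle.dump(d,open("side5.pkl","wb"))
P=proj(d,[.54,-.2,.06])[0].astype(int); print(P-[50,40]); save(d,"c8.png",(P[0]-50,P[1]-40,P[0]+50,P[1]+40),6)
E
python3 to.py
```

```text
clock: 19.45
tool_pos: [0.6331, -0.2174, 0.0902]
orientation: [[0.977, -0.215, 0.001], [-0.215, -0.977, -0.0], [0.001, -0.0, -1.0]]
force: [-2.8, 0.5, -3.5]
grip_width: 0.0517
grip_force: 20.0
[221 228]
19.5 pos [ 0.6331 -0.2174  0.0902] yaw -12.43 F [-2.8  0.6 -3.7] w 0.0519
```

View pics/c8.png

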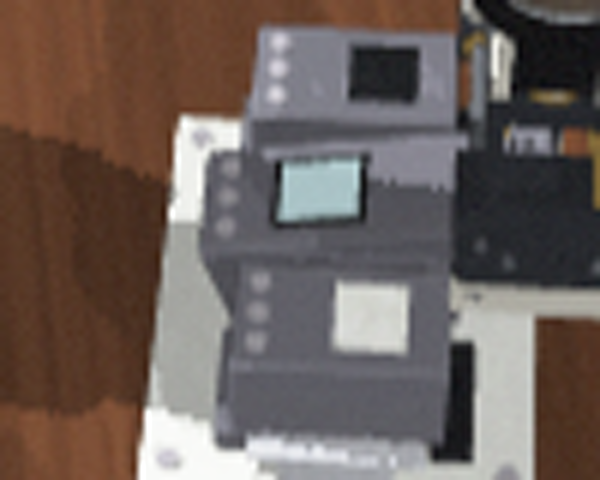

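The module has moved forward into the gap, with its front top edge at (208,152)–(200,258), and its tilt looks smaller. I'll check this numerically.

Run:
```python
from h import *
import pickle
d=pickle.load(open("side5.pkl","rb")); o=ctrl.observe(); p=np.array(o["tool_pos"]); R=np.array(o["orientation"]); y=-R[:,1]; x=R[:,0]
off=np.array([221,228])
for th,gx in((20,88),(16,88),(13,88),(10,88)):
    t=np.radians(th); out=[]
    for m in((-52,56,26),(-52,56,-26),(-48,-17,0)):
        a=(m[0]-gx)/1e3; b=(m[2-1]-44)/1e3
        X=p+[0,0,.019]+x*(a*np.cos(t)-b*np.sin(t))+np.array([0,0,1])*(a*np.sin(t)+b*np.cos(t))+y*m[2]/1e3
        out+=[((proj(d,X)[0]-off+.5)*6).round().tolist()]
    print(th,out,"lip bottom z",round(X[2],4))
```

```text
20 [[219.0, 169.0], [209.0, 272.0], [282.0, 304.0]] lip bottom z 0.0053
16 [[214.0, 157.0], [203.0, 260.0], [266.0, 294.0]] lip bottom z 0.013
13 [[210.0, 147.0], [199.0, 250.0], [255.0, 286.0]] lip bottom z 0.0191
10 [[208.0, 137.0], [197.0, 241.0], [245.0, 278.0]] lip bottom z 0.0254
```

```bash
echo '[[[0.04,0.0015,0,0.0025,0],[0.04,0.003,0,0.005,0],[0.04,0.0045,0,0.0075,0],[0.04,0.006,0,0.01,0],[0.04,0.0065,0,0.0125,0],[0.04,0.0075,0,0.015,0],[0.04,0.0075,0,0.015,0]]]' | python3 drive.py 35;python3 to.py
```

```text
clock: 20.2
tool_pos: [0.6415, -0.2193, 0.0758]
orientation: [[0.977, -0.215, 0.002], [-0.215, -0.977, -0.001], [0.003, 0.0, -1.0]]
force: [-0.5, -0.6, 3.4]
grip_width: 0.0519
grip_force: 35.0
20.2 pos [ 0.6415 -0.2193  0.0758] yaw -12.44 F [-0.5 -0.6  3.4] w 0.0519
```

```bash
echo '[[[0.04,0.001,0,0.0025,0],[0.04,0.002,0,0.005,0],[0.04,0.003,0,0.0075,0],[0.04,0.0035,0,0.01,0],[0.04,0.004,0,0.012,0],[0.04,0.004,0,0.0135,0],[0.04,0.004,0,0.0135,0]]]' | python3 drive.py 50;python3 to.py
```

```text
clock: 20.9
tool_pos: [0.6464, -0.2203, 0.0635]
orientation: [[0.977, -0.215, 0.005], [-0.215, -0.977, -0.001], [0.005, 0.0, -1.0]]
force: [2.3, -1.0, 9.7]
grip_width: 0.0516
grip_force: 50.0
20.9 pos [ 0.6464 -0.2203  0.0635] yaw -12.43 F [ 2.3 -1.   9.7] w 0.0516
```

```bash
echo '[[[0.04,0,0,0.001,0],[0.04,0,0,0.002,0],[0.04,0,0,0.003,0],[0.04,0,0,0.003,0]]]' | python3 drive.py 60;echo '[[[0.04,0,0,0.001,0],[0.04,0,0,0.002,0],[0.04,0,0,0.003,0],[0.04,0,0,0.003,0]]]' | python3 drive.py
python3 - <<'E'
from h import *
import pickle
d=shot("side"); pickle.dump(d,open("side6.pkl","wb"))
P=proj(d,[.56,-.2,.06])[0].astype(int); print(P-[50,40]); save(d,"c9.png",(P[0]-50,P[1]-40,P[0]+50,P[1]+40),6)
E
python3 to.py
```

```text
clock: 21.3
tool_pos: [0.6475, -0.2206, 0.0621]
orientation: [[0.977, -0.215, 0.007], [-0.215, -0.977, -0.002], [0.007, 0.0, -1.0]]
force: [2.7, -0.4, 14.7]
grip_width: 0.0515
grip_force: 60.0
clock: 21.7
tool_pos: [0.6489, -0.221, 0.0599]
orientation: [[0.976, -0.215, 0.01], [-0.215, -0.977, -0.003], [0.01, 0.001, -1.0]]
force: [4.1, -1.6, 16.0]
grip_width: 0.0514
grip_force: 60.0
[229 227]
21.75 pos [ 0.649  -0.2209  0.0599] yaw -12.43 F [ 3.7 -1.4 15.6] w 0.0518
```

View pics/c9.png

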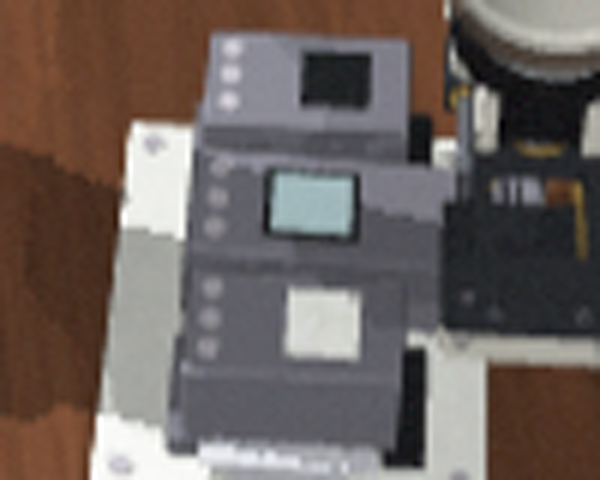

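The module is now almost level with its neighbours; its display, (270,175)–(358,175), is parallel to theirs. The finger height is still creeping down at a steady force of about 16 N, so I'll keep pressing and watch for the drop. I've now viewed 11 pictures, one over the limit of 10, so from here I'll check by numbers only.

```bash
echo '[[[0.04,0,0,0.001,0],[0.04,0,0,0.002,0],[0.04,0,0,0.002,0]]]' | python3 drive.py|egrep 'pos|^force'; echo '[[[0.04,0,0,0.001,0],[0.04,0,0,0.002,0],[0.04,0,0,0.002,0]]]' | python3 drive.py|egrep 'pos|^force'
python3 - <<'E'
from h import *
import pickle
def teal(d,box):
    x0,y0,x1,y1=box; im=d["color"][y0:y1,x0:x1].astype(int); m=((im[...,1]-im[...,0]>12)&(im.sum(2)>330)).astype(np.uint8)
    cs,_=cv2.findContours(m,0,2); c=max(cs,key=cv2.contourArea); M=cv2.moments(m,True); return np.array([M["m10"]/M["m00"]+x0,M["m01"]/M["m00"]+y0]),int(m.sum())
s1=pickle.load(open("side1.pkl","rb")); u,n=teal(s1,(187,177,287,257)); W=onz(s1,u,.073)[0]; print(u,n,W)
a=np.radians(-12.6); ax=np.array([np.cos(a),np.sin(a)]); o=np.array([.4675,-.0075]) ; r=(W[:2]-o); D=[r@ax,r@[-ax[1],ax[0]]]; print("display in module",D)
d=shot("side"); pickle.dump(d,open("side7.pkl","wb")); u,n=teal(d,(229,227,329,307)); print("now",u,n)
gap=np.array([.558,-.2003]); ya=-.217; gx=np.array([np.cos(ya),np.sin(ya)]); gy=np.array([-gx[1],gx[0]])
for th in(0,3,6):
    t=np.radians(th); v=np.array([D[0]+.0375,.056]); s=v[0]*np.cos(t)-v[1]*np.sin(t)-.0375; z=.038+v[0]*np.sin(t)+v[1]*np.cos(t)
    print(th,proj(d,np.r_[gap+gx*s+gy*D[1],z])[0])
E
```

```text
tool_pos: [0.6498, -0.2211, 0.0584]
force: [4.9, -0.9, 17.3]
tool_pos: [0.6505, -0.2213, 0.0573]
force: [5.3, -1.6, 19.3]
[236.08 211.08] 100 [ 0.4671829  -0.00419607  0.073     ]
display in module [np.float64(-0.0010301961307035926), np.float64(0.003155189645312013)]
now [281.38167939 260.14503817] 131
0 [278.67831191 259.5173422 ]
3 [277.51552646 259.0604215 ]
6 [276.31328548 258.63478107]
```

```bash
for i in 1; do echo '[[[0.04,0,0,0.002,0],[0.04,0,0,0.004,0],[0.04,0,0,0.004,0]]]' | python3 drive.py|egrep 'pos|^force'; done; echo '[[[0.04,0,0,0.002,0],[0.04,0,0,0.004,0],[0.04,0,0,0.004,0]]]' | python3 drive.py|egrep 'pos|^force|\[\['; python3 -c "
from h import *
import pickle
for n in('side','top'):
    d=shot(n); pickle.dump(d,open(n+'8.pkl','wb'))
o=ctrl.observe(); print(o['moment'])"
```

```text
tool_pos: [0.6508, -0.2213, 0.0567]
force: [-3.3, 0.2, 40.1]
tool_pos: [0.651, -0.2214, 0.0562]
orientation: [[0.976, -0.216, 0.013], [-0.216, -0.976, -0.006], [0.014, 0.002, -1.0]]
force: [-12.6, 2.9, 59.7]
[0.96705726 3.09847739 0.01262834]
```

The force now rises steeply, 20 N over 0.5 mm, so the module is down hard on its stop. I'll unload and release.

```bash
echo '[[[0.04,0,0,-0.004,0],[0.04,0,0,-0.008,0],[0.04,0,0,-0.008,0]]]' | python3 drive.py|egrep 'pos|^force'; echo '[[[0.04,0,0,-0.003,0],[0.04,0,0,-0.006,0],[0.04,0,0,-0.006,0]]]' | python3 drive.py|egrep 'pos|^force|\[\['
```

```text
tool_pos: [0.6502, -0.2212, 0.0569]
force: [3.9, -0.7, 19.3]
tool_pos: [0.646, -0.2202, 0.0578]
orientation: [[0.977, -0.215, 0.004], [-0.215, -0.977, -0.001], [0.004, -0.0, -1.0]]
force: [5.4, -2.0, -1.0]
```

```bash
echo '[[[0.08,0,0,0,0],[0.08,0,0,0,0],[0.08,0,0,0,0],[0.08,0,0,0,0],[0.08,0,0,-0.02,0],[0.08,0,0,-0.05,0],[0.08,0,0,-0.09,0],[0.08,0,0,-0.13,0],[0.08,0,0,-0.17,0],[0.08,-0.03,-0.04,-0.19,0],[0.08,-0.06,-0.08,-0.2,0],[0.08,-0.1,-0.12,-0.2,0]]]' | python3 drive.py ;echo '[[[0.08,-0.03,-0.04,0,0],[0.08,-0.06,-0.08,0,0],[0.08,-0.1,-0.12,0,0],[0.08,-0.13,-0.15,0,0],[0.08,-0.13,-0.18,0,0],[0.08,-0.13,-0.21,0,0],[0.08,-0.13,-0.21,0,0],[0.08,-0.13,-0.21,0,0]]]' | python3 drive.py
python3 - <<'E'
from h import *
import pickle
D=[]
for n in("top","side"):
    d=shot(n); pickle.dump(d,open(n+"9.pkl","wb")); D.append(d)
gap=np.array([.558,-.2003]); ya=-.217; gx=np.array([np.cos(ya),np.sin(ya)]); gy=np.array([-gx[1],gx[0]])
U=[]
for d in D:
    P=proj(d,np.r_[gap,.094])[0].astype(int); x0,y0=P-25; im=d["color"][y0:y0+50,x0:x0+50].astype(int)
    m=((im[...,1]-im[...,0]>12)&(im.sum(2)>330)).astype(np.uint8); M=cv2.moments(m,True); u=np.array([M["m10"]/M["m00"]+x0,M["m01"]/M["m00"]+y0]); print(P,u,int(m.sum())); U.append(u)
X,e=tri(D[0],U[0],D[1],U[1]); r=X[:2]-gap; print("display",X,"gap err",e,"dock xy",r@gx,r@gy)
E
```

```text
clock: 24.9
tool_pos: [0.5788, -0.0888, 0.2596]
orientation: [[0.977, -0.215, 0.004], [-0.215, -0.977, -0.0], [0.004, -0.001, -1.0]]
force: [0.6, 1.5, 0.1]
grip_width: 0.0801
grip_force: 0.0
clock: 25.7
tool_pos: [0.496, 0.1428, 0.2574]
orientation: [[0.977, -0.214, -0.001], [-0.214, -0.977, -0.0], [-0.0, 0.0, -1.0]]
force: [0.0, -0.7, 0.6]
grip_width: 0.0802
grip_force: 0.0
[350 214] [351.64285714 215.06349206] 126
[279 260] [278.0610687  260.48854962] 131
display [ 0.55603451 -0.20214089  0.09808459] gap err 0.0017179761316199165 dock xy -0.0015230516584966208 -0.0022208931678887483
```

The module stayed down after release, and the display triangulates to within about 2 mm of the seated position in the plane. I'll check the plain end's height with edge profiles across the module in both views.

Run:
```python
from h import *
import pickle
gap=np.array([.558,-.2003]); ya=-.217; gx=np.array([np.cos(ya),np.sin(ya)]); gy=np.array([-gx[1],gx[0]])
def line(d,pts):
    uv=proj(d,pts).astype(np.float32); return cv2.remap(cv2.cvtColor(d["color"],cv2.COLOR_RGB2GRAY),uv[:,0],uv[:,1],cv2.INTER_LINEAR).ravel()
for n in("top9","side9"):
    d=pickle.load(open(n+".pkl","rb"))
    for x in(.07,.085):
        ys=np.arange(.05,-.0701,-.004); print(n,"x",x,"y50..-70 step4:",line(d,np.array([np.r_[gap+gx*x+gy*y,.094] for y in ys])).tolist())
    for y in(0,-.012):
        xs=np.arange(.06,.1301,.0025); print(n,"y",y,"x60..130 step2.5:",line(d,np.array([np.r_[gap+gx*x+gy*y,.094] for x in xs])).tolist())
```

```text
top9 x 0.07 y50..-70 step4: [82, 91, 81, 81, 85, 72, 66, 87, 93, 86, 87, 82, 83, 84, 83, 83, 84, 88, 94, 96, 86, 82, 83, 91, 87, 86, 90, 85, 85, 88, 86]
top9 x 0.085 y50..-70 step4: [68, 65, 68, 68, 66, 64, 65, 87, 92, 84, 83, 83, 82, 81, 83, 85, 84, 86, 93, 93, 68, 64, 62, 63, 64, 61, 61, 63, 61, 61, 61]
top9 y 0 x60..130 step2.5: [104, 104, 101, 94, 85, 84, 85, 84, 86, 80, 81, 81, 88, 99, 96, 81, 69, 61, 55, 54, 52, 54, 58, 59, 58, 57, 59, 68, 84]
top9 y -0.012 x60..130 step2.5: [104, 103, 100, 92, 83, 82, 84, 83, 83, 81, 83, 86, 92, 99, 95, 81, 71, 66, 62, 58, 55, 58, 54, 53, 56, 57, 61, 68, 84]
side9 x 0.07 y50..-70 step4: [83, 82, 82, 153, 243, 215, 153, 102, 83, 80, 80, 78, 76, 75, 75, 75, 75, 73, 88, 104, 98, 92, 92, 92, 94, 92, 92, 128, 186, 195, 195]
side9 x 0.085 y50..-70 step4: [87, 86, 84, 85, 85, 75, 64, 81, 75, 58, 56, 60, 61, 58, 59, 61, 63, 65, 83, 106, 99, 93, 93, 93, 92, 93, 93, 78, 61, 55, 57]
side9 y 0 x60..130 step2.5: [96, 96, 97, 65, 75, 62, 65, 80, 71, 83, 60, 65, 96, 96, 79, 63, 61, 59, 56, 51, 47, 49, 48, 46, 49, 51, 47, 48, 49]
side9 y -0.012 x60..130 step2.5: [98, 97, 96, 68, 75, 67, 70, 84, 70, 80, 62, 67, 97, 97, 80, 63, 61, 61, 59, 52, 48, 48, 46, 46, 49, 53, 54, 50, 48]
```

Both views put the display and the plain end about the same height above the rail, so the module is level within measurement error. To confirm absolutely, I'll touch the plain end's top lightly with closed fingers, where a seated module should give z≈0.094.

```bash
python3 to.py .641 -.2186 .12 -12.4; echo '[[[0,0.04,0.04,0,0],[0,0.08,0.08,0,0],[0,0.12,0.12,0,0],[0,0.15,0.16,0,0],[0,0.18,0.2,0,0],[0,0.2,0.24,0,0],[0,0.214,0.28,0,0],[0,0.219,0.31,0,0],[0,0.219,0.322,0,0],[0,0.219,0.322,0.03,0],[0,0.219,0.322,0.06,0],[0,0.219,0.322,0.1,0]]]' | python3 drive.py 20; echo '[[[0,0,0,0.02,0],[0,0,0,0.035,0],[0,0,0,0.035,0],[0,0,0,0.035,0]]]' | python3 drive.py; python3 to.py .641 -.2186 .098 -12.4
```

```text
25.8 pos [0.4963 0.1411 0.2572] yaw -12.51 F [-0.5 -0.7 -0.2] w 0.0802
shift [0.2193 0.3196 0.1375] turn -0.11
clock: 27.0
tool_pos: [0.6414, -0.2203, 0.1582]
orientation: [[0.976, -0.217, 0.003], [-0.217, -0.976, -0.001], [0.003, 0.0, -1.0]]
force: [0.4, 1.0, -0.4]
grip_width: 0.0004
grip_force: 0.0
clock: 27.4
tool_pos: [0.6414, -0.2194, 0.1234]
orientation: [[0.976, -0.216, 0.001], [-0.216, -0.976, -0.0], [0.001, -0.0, -1.0]]
force: [-0.1, -0.2, -0.3]
grip_width: 0.0006
grip_force: 0.0
27.4 pos [ 0.6414 -0.2194  0.1234] yaw -12.45 F [-0.1 -0.2 -0.3] w 0.0006
shift [-0.0006 -0.0007  0.0254] turn -0.05
```

```bash
for i in 1; do echo '[[[0,0,0,0.01,0],[0,0,0,0.02,0],[0,0,0,0.0245,0],[0,0,0,0.0245,0]]]' | python3 drive.py|egrep 'pos|^force'; echo '[[[0,0,0,0.002,0],[0,0,0,0.002,0]]]' | python3 drive.py|egrep 'pos|^force'; echo '[[[0,0,0,0.002,0],[0,0,0,0.002,0]]]' | python3 drive.py|egrep 'pos|^force'; echo '[[[0,0,0,0.002,0],[0,0,0,0.002,0]]]' | python3 drive.py|egrep 'pos|^force'; done
```

```text
tool_pos: [0.6402, -0.219, 0.0969]
force: [-0.8, -0.5, -0.6]
tool_pos: [0.6411, -0.2191, 0.096]
force: [0.8, -0.9, -0.7]
tool_pos: [0.6414, -0.2192, 0.0943]
force: [0.4, 0.3, 1.7]
tool_pos: [0.6426, -0.2195, 0.0931]
force: [2.3, -0.6, 4.7]
```

Contact came at z=0.0943 against 0.094 expected, so the plain end is fully down. Since the same two-view measurement read equally high for the display, the lip end is down too. I'll retreat and hand in.

```bash
echo '[[[0,0,0,-0.02,0],[0,0,0,-0.06,0],[0,0,0,-0.1,0],[0,0,0,-0.14,0],[0,0,0,-0.16,0],[0,-0.02,-0.03,-0.16,0],[0,-0.05,-0.07,-0.16,0],[0,-0.08,-0.11,-0.16,0],[0,-0.11,-0.15,-0.16,0],[0,-0.11,-0.16,-0.16,0],[0,-0.11,-0.16,-0.16,0],[0,-0.11,-0.16,-0.16,0]]]' | python3 drive.py|egrep 'clock|pos|^force'
python3 - <<'E'
from h import *
import pickle
for n in("top","side"):
    d=shot(n);o=pickle.load(open(n+"0.pkl","rb")); P=[(.08,"c",0)]
    # changed-pixel blobs away from the arm, to spot moved bystanders
    m=(cv2.GaussianBlur(cv2.absdiff(d["color"],o["color"]).max(2),(5,5),0)>45).astype(np.uint8)
    k,_,st,ce=cv2.connectedComponentsWithStats(m); print(n,[(st[i].tolist()) for i in range(1,k) if st[i,4]>15])
print(ctrl.hand_in())
E
```

```text
clock: 29.6
tool_pos: [0.5681, -0.0407, 0.2518]
force: [0.2, -1.1, 1.1]
top [[359, 0, 35, 9, 167], [402, 0, 26, 10, 228], [509, 66, 25, 52, 569], [442, 122, 37, 17, 433], [511, 132, 8, 6, 35], [258, 137, 119, 226, 13193], [353, 154, 26, 21, 309], [459, 162, 12, 12, 68], [481, 171, 43, 34, 1205], [317, 192, 21, 39, 500], [366, 208, 14, 15, 130], [185, 219, 21, 26, 482], [358, 239, 15, 15, 169], [512, 251, 33, 30, 442], [494, 271, 19, 11, 174], [499, 331, 61, 55, 1537], [552, 356, 8, 26, 141], [312, 359, 73, 61, 4007], [265, 414, 33, 6, 140]]
side [[0, 0, 72, 183, 5071], [74, 0, 10, 3, 25], [131, 0, 174, 181, 8509], [266, 2, 8, 5, 22], [284, 7, 8, 11, 31], [229, 145, 22, 27, 440], [0, 151, 27, 19, 235], [39, 167, 7, 11, 48], [0, 168, 31, 31, 589], [7, 199, 6, 5, 18], [255, 253, 62, 39, 1505], [335, 274, 22, 24, 296], [260, 284, 6, 3, 16], [243, 294, 28, 15, 227], [0, 310, 101, 110, 4565], [12, 356, 16, 26, 76], [413, 361, 31, 59, 1109], [369, 380, 17, 16, 123], [326, 387, 57, 33, 1492]]
the job is handed in; nothing more can be done
None
```

The module appears fully seated on the rail with the foot clicked in, and it was released and handed in at about 30 s. The plain-end top measured 94.3 mm against 94 mm expected; the lip end was judged only from the camera views, and I viewed 11 pictures, one over the limit of 10.

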